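Clamp the bench block into its hold-down board

TASK

Get the steel bench block ready for hammering: push it with the fingertips until it sits fully home and square in the corner of its hold-down board, against both steel stops. Then push the toggle clamp's raised handle over and all the way down, until it snaps past centre and the rubber foot holds the block. Push only: do not pick the block up or tip it, and leave the other things on the bench where they are.

Things in the scene. Friction and masses are not known exactly. Their poses are not given: they have to be found in the camera images.
- hold_down_board: Light wooden board, 15 mm thick, screwed to the bench (fixed). Origin on its underside, below the centre of the block's home. x points to the far stop, y to the left stop and on to the toggle clamp, z up. It spans x -108 to 58 mm, y -97 to 153 mm. The clamp's steel bracket (46 mm wide along x, centred on x = 0) spans y 71 to 133 mm, up to 74 mm above the bench.
- nest (a point): Where the block's centre is when it is home: 23 mm above the bench, axes as the board's. The stops are steel bars 12 mm wide, 12 mm high (tops 27 mm above the bench). Far stop: face 37.5 mm from here in x, running along y from -44 to 42 mm. Left stop: face 37.5 mm from here in y, running along x from -44 to 42 mm. The other two sides are open.
- block_center (a point): Centre of the bench block, a plain square steel plate 75 x 75 x 16 mm, 0.5 to 0.95 kg, lying loose and flat on the board, 14 to 45 mm short of each stop and turned by up to 0.22 rad. Its axes are square to its sides; home, they point as the board's.
- clamp_handle (a joint): Handle angle, rad: 0 = open (handle raised, 85 degrees above level; it stays there), 1.48 = closed (level, pointing along the board's +y, against its stop). It turns stiffly (about 0.1 N m); with the block home the foot meets it near 1.05, dead centre is at 1.34, and beyond it the handle snaps to 1.48 by itself. Most resistance: about 0.4 N m near 1.15, so some 4 N at the grip.
- handle_pivot (a point): Axis about which the handle turns: along the board's x, 71 mm above the bench, 122 mm from the board's origin in y; axes as the board's. The handle is a straight bar 19 mm wide whose end is 122 mm from this axis.
- handle_grip (a point): Middle of the face of the handle's black rubber grip to push on, 95 mm along the handle from its pivot axis. The face stands 10 mm off the line from the pivot along the handle. Open, it looks to the board's -y (towards the clamp bar) and is pushed towards +y and down in an arc; closed, it looks up. The grip runs 54 to 122 mm from the pivot.
- clamp_foot: Rubber foot (15 mm across) under the end of the clamp bar; origin at the centre of its underside. Open, the bar stands 70 degrees up behind the left stop, its end about 125 mm above the bench. Closed, the foot presses on the block 12 mm left (+y) of its centre with about 18 N (it is sprung).
- chasing_hammer: Chasing hammer with wooden handle, 207 x 67 x 33 mm, lying along the right side of the board; origin on its underside. A bystander.
- round_tin: Small round aluminium screw tin, 66 mm across, 29 mm high, beyond the board; origin at the centre of its underside. A bystander.
- tweezers: Steel tweezers, 165 x 16 x 8 mm, lying beyond the clamp; origin on their underside. A bystander.
- beeswax: Small block of beeswax, 34 x 48 x 22 mm, on the near side of the clamp; origin on its underside. A bystander.
- bench_block: The same bench block; this point is at the centre of its underside.
There are look-alikes about, which are no part of the job. Leave any purple or turquoise look-alike of the bench_block alone.

How it is judged:
By the outcome, as a careful person would: the job done as asked, in the order asked, and still so for the second after the job is handed in, with the robot touching nothing.
It also fails if it takes over 72 s, if anything falls off the work surface, if the arm or the gripper's body presses on something with over 40 N, if the wrist force passes 120 N, or if a joint passes its speed limit or range.

ROBOT

A 7-joint arm with a two-finger parallel gripper is mounted at the origin on a cart in front of the work surface, level with it; the furniture and walls round the work are solid. World frame = base frame: x ahead of the robot, y to its left, z up, the work surface at z = 0. Lengths are in mm, angles in rad, forces in N, time in s.
With the tool pointing down it reaches from about 400 to 875 mm from the base axis. Payload 4.4 kg.
Tool frame: the origin (TCP) lies where the fingers leave the gripper's body, on its centre line; the fingertips stand 73 mm ahead of it and the grasp point (between the pads) lies 54 mm ahead of it; z points along the fingers, y is the line along which they close (so a half turn about z gives the same grasp; the last joint's range is limited). The gripper opens to 85 mm and grips with 20 to 120 N. Pads are 22 mm wide; open, the fingers measure 114 mm over their backs; the gripper's body (76 mm by 85 mm) begins 54 mm behind the grasp point. The pads swing forward as they close: fully open they stand 13 mm farther back than shut.
Start: joints at [-1.287, 0.628, 0.038, 1.517, -0.027, 0.996, -0.02], TCP at [222.741, 610.658, 303.913] pointing down, gripper open.
Joint ranges: [-3.06, 3.06], [-0.37, 2.12], [-1.25, 1.32], [0.18, 2.47], [-1.1, 4.24], [0.23, 1.98], [-2.94, 2.94]. Speed limits (rad/s): [2.57, 2.57, 3.14, 3.14, 3.14, 3.14, 3.14].

INTERFACE

Orientations are given as [roll, pitch, yaw] about the fixed x, y, z axes, in that order (R = Rz(yaw) Ry(pitch) Rx(roll)).
In Python, from cell import ctrl gives the robot as it stands.
- The arm moves only by the tool send_rows, never from a script. Its argument "rows" is a list that holds one entry, the list of rows, each a list of 6 numbers: the shift along the tool's x, y, z in cm, then the turn, a rotation vector about the tool's x, y, z in rad. In form: [[[tx, ty, tz, wx, wy, wz], ...]]. A call has 1 to 10 rows; each row is the pose to reach, as a shift and turn from the pose commanded when the call began, along the tool's axes at that moment; what a row does not reach only later rows make up. A row lasts 1/10 s, in which the tool goes at most 50 mm and 8.59 degrees, less where a joint would pass 70% of its speed; a pose out of reach is approached as far as the arm can. A call with a gripper value outside its range is refused whole. "grip" is the closure in counts, from 0 (fully open) to 255 (shut), set as the call begins (left out, the last holds). The fingers move at their own pace and stop on an object; the grip force is fixed at half the most. Time passes only in rows, so rows that repeat a pose let the fingers close. It gives the time, the measured TCP pose, the force, the opening and the grip force at its end, in the units of the state.
- ctrl.read_state(): the state, without advancing time (a new reading comes with each control period).
- ctrl.get_image(name): name is "scene" or "top" or "wrist"; returns a dict with "pixels" (420x560x3 uint8, red, green, blue), "fx", "fy", "cx", "cy" (pixels), "extrinsics" (4x4, takes a point from camera to world coordinates); the wrist camera has in their place "mount" (4x4, takes a point from camera to tool coordinates, whose origin is the TCP and whose axes are the flange's). Camera axes: x right, y up, looking along -z (the intrinsics and any distortion apply to the point x, -y, -z); pixel columns grow to the right and rows downward; lengths in mm; the calibration is good to about 2 mm. A picture is of the moment at which its call begins: read the wrist's pose just before it. There is no depth.
- ctrl.finish_job(): hands the job in; it is judged then, once.
The state is a dict: "clock": time; "qpos": joint angles; "qd": joint speeds; "tau": joint torques, N m; "eef_pos": TCP position; "tool_rot": TCP orientation; "force": force on the tool from outside, world axes, zero at the start; "torque": the same for the moment, N m; "width": finger opening in mm; "gripper_force": force on a finger pad.
Only numpy, scipy, OpenCV 4.12 (cv2) and the standard library are available. Lean on these libraries where they do the work, as an engineer would, in place of code of your own. Each camera call takes 0.05 s, during which the arm holds its last target. There are 200 camera calls.

## Working session

There is one attempt and no reset: what is moved stays moved. The work goes in short steps, Python scripts to look and compute and a tool call to move; the robot and the scene stay as the last step left them, time stands still between calls to the robot, and variables do not carry over. Pictures are saved under pics/ and viewed, at most 10 in all, crops included, and the job is handed in when it is done.

Besides the shell and the picture viewer there is one more tool, called after "Call:" as name([rows], argument=value, ...), one row to a line, values as JSON. send_rows: Moves the arm, as the interface text tells. Its arguments: {"type":"object","properties":{"rows":{"type":"array","items":{"type":"array","items":{"type":"array","items":{"type":"number"}}}},"grip":{"type":"number"}},"required":["rows"]}

```bash
mkdir -p pics; ls; python3 - <<'E'
from cell import ctrl
import cv2,pickle
d={}
s=ctrl.read_state();print(s)
for n in("scene","top"):
    i=ctrl.get_image(n);d[n]=i
    cv2.imwrite(f"pics/{n}0.png",i["pixels"][:,:,::-1]);print(n,i["fx"],i["cx"],i["cy"],i["extrinsics"].round(3).tolist(),[k for k in i])
pickle.dump(d,open("im0.pkl","wb"))
E
```

```text
pics
{'clock': 0.0, 'qpos': array([-1.28680689,  0.6293224 ,  0.03844348,  1.51837634, -0.02701824,
        0.99626316, -0.0200183 ]), 'qd': array([-0.00068174,  0.00083994,  0.00014682, -0.00075816, -0.0016518 ,
        0.00080388,  0.00066354]), 'tau': array([-1.10970907e-04, -5.63406944e+01,  1.22587480e+00, -1.93434620e+01,
        1.09184714e-02,  1.03616720e-02,  6.52603134e-06]), 'eef_pos': array([222.55807117, 610.19912194, 303.00167895]), 'tool_rot': array([-3.13974128e+00,  8.82348963e-06,  2.79177358e+00]), 'force': array([ 0.03757409, -0.5866354 ,  0.3323769 ]), 'torque': array([0.02711584, 0.00237105, 0.02561015]), 'gripper_force': 0.0, 'width': 85.17981145916636}
scene 427.88765907276866 278.8000364830043 210.91926569962922 [[0.748, 0.383, -0.543, 51.236], [-0.664, 0.412, -0.624, -556.464], [-0.015, 0.827, 0.562, 615.316], [0.0, 0.0, 0.0, 1.0]] ['pixels', 'fx', 'fy', 'cx', 'cy', 'extrinsics']
top 540.2703506727081 279.84176374860317 202.53325636309646 [[0.006, 0.98, -0.197, 265.597], [-1.0, 0.009, 0.011, -10.901], [0.013, 0.197, 0.98, 1411.883], [0.0, 0.0, 0.0, 1.0]] ['pixels', 'fx', 'fy', 'cx', 'cy', 'extrinsics']
```

View pics/top0.png

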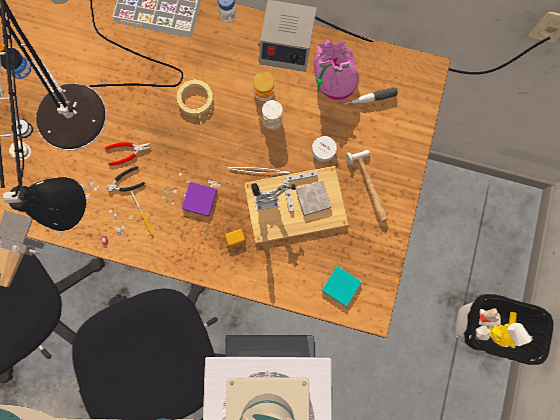

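View pics/scene0.png

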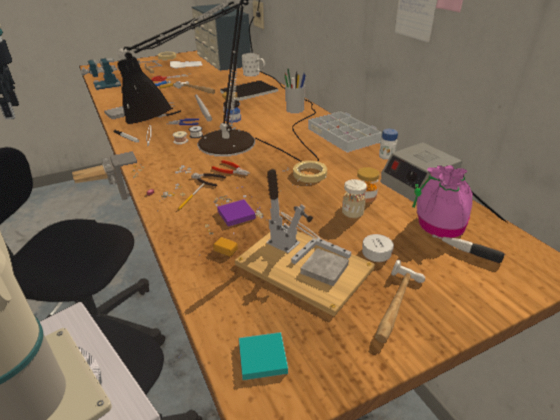

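The top view shows the board at about (245–347, 168–242), with the grey block at (314,197), the stops up and left of it, and the clamp at (270,195). The scene view shows the raised black handle at (273,185). Next I'll enlarge both.

```bash
cat > h.py <<'E'
import numpy as np,cv2
def ray(I,u,v):
    E=I["extrinsics"];d=E[:3,:3]@np.array([(u-I["cx"])/I["fx"],-(v-I["cy"])/I["fy"],-1.]);return E[:3,3],d
def onz(I,u,v,z):
    o,d=ray(I,u,v);return o+d*(z-o[2])/d[2]
def proj(I,p):
    E=I["extrinsics"];c=E[:3,:3].T@(np.asarray(p,float)-E[:3,3]);return I["cx"]+I["fx"]*c[0]/-c[2],I["cy"]-I["fy"]*c[1]/-c[2]
E
python3 - <<'E'
import pickle,cv2
d=pickle.load(open("im0.pkl","rb"))
a=cv2.resize(d["top"]["pixels"][163:248,238:353,::-1],None,fx=6.5,fy=6.5,interpolation=cv2.INTER_CUBIC)
b=cv2.resize(d["scene"]["pixels"][160:315,225:385,::-1],None,fx=3.8,fy=3.8,interpolation=cv2.INTER_CUBIC)
cv2.imwrite("pics/topc.png",a);cv2.imwrite("pics/scenec.png",b);print(a.shape,b.shape)
E
```

```text
(552, 748, 3) (589, 608, 3)
```

View pics/topc.png

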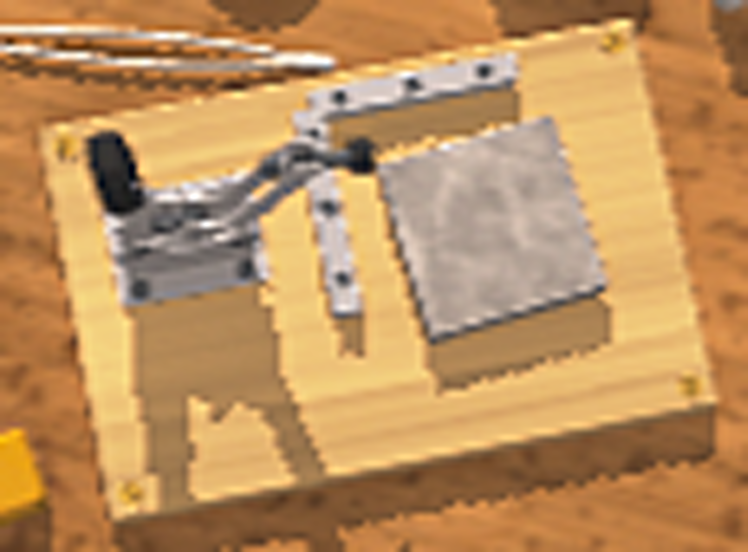

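View pics/scenec.png

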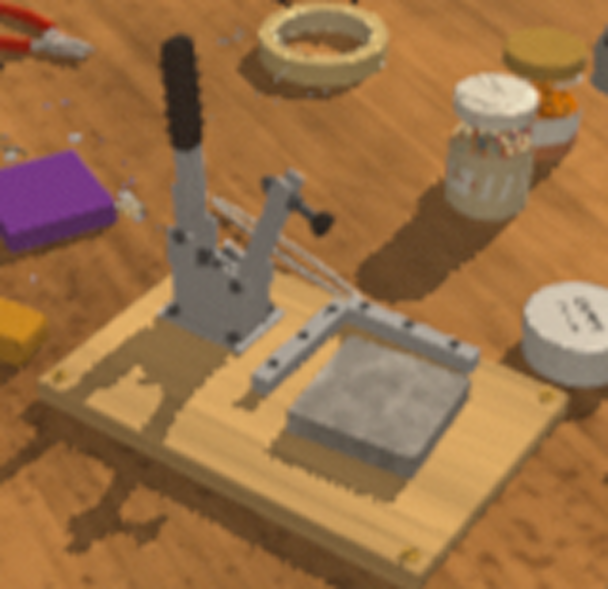

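The top crop shows the board's top corners at (42,127), (632,20), (712,405) and (112,522), and the block's at (382,168), (552,118), (606,290) and (432,340). In the scene crop the handle is upright and the block lies clear of both stops.

```bash
python3 - <<'E'
import pickle,numpy as np
from h import *
d=pickle.load(open("im0.pkl","rb"));T,S=d["top"],d["scene"]
def ft(p,z,I=T,o=(238,163),f=6.5): return np.array([onz(I,(u+.5)/f-.5+o[0],(v+.5)/f-.5+o[1],z)[:2] for u,v in p])
def fit(L,W):
    L=np.array(L,float);a=L-L.mean(0);b=W-W.mean(0)
    th=np.arctan2((a[:,0]*b[:,1]-a[:,1]*b[:,0]).sum(),(a*b).sum());R=np.array([[np.cos(th),-np.sin(th)],[np.sin(th),np.cos(th)]])
    t=W.mean(0)-R@L.mean(0);return th,R,t,(W-(L@R.T+t)).round(1).tolist()
bl=[(58,153),(58,-97),(-108,-97),(-108,153)]
sq=[(37.5,37.5),(37.5,-37.5),(-37.5,-37.5),(-37.5,37.5)]
th,R,t,r=fit(bl,ft([(42,127),(632,20),(712,405),(112,522)],15));print("board",th,t,r)
# scene: near-left (40,382), right far (568,400), near-right(425,578)
sc=lambda p,z:ft(p,z,S,(225,160),3.8)
W=sc([(40,382),(568,400),(420,580)],15);print("board sc",fit([(-108,153),(58,-97),(-108,-97)],W))
b=fit(sq,ft([(382,168),(552,118),(606,290),(432,340)],31));print("blk",b[0],b[2],b[3])
b2=fit(sq,sc([(350,338),(470,382),(412,462),(290,405)],31));print("blk sc",b2[0],b2[2],b2[3])
for n,c in(("top",b),("sc",b2)): print(n,"block in board",R.T@(c[2]-t),c[0]-th)
print("stops board fr: farstop corners",(ft([(517,55),(518,82),(335,315),(360,308)],27)-t)@R)
pickle.dump((th,R,t),open("b.pkl","wb"))
g=np.array([0,122+10]);print("handle base",R@g+t)
from cell import ctrl
from scipy.spatial.transform import Rotation as Ro
s=ctrl.read_state();print(s["eef_pos"],Ro.from_euler("xyz",s["tool_rot"]).as_matrix().round(4).tolist())
E
```

```text
board 0.19491739995794266 [573.49442943 -90.50386764] [[-0.5, -2.4], [-1.3, 0.9], [1.4, 2.9], [0.5, -1.4]]
board sc (np.float64(0.19478356046960912), array([[ 0.98108959, -0.19355419],
       [ 0.19355419,  0.98108959]]), array([571.43518159, -93.83863412]), [[1.9, -1.9], [-3.7, 1.6], [1.7, 0.3]])
blk 0.2898072589834562 [ 556.19081796 -114.54357562] [[-0.7, -2.0], [-0.7, 1.1], [0.5, 1.5], [0.9, -0.6]]
blk sc 0.2644509350394551 [ 556.43499959 -115.60453874] [[-3.4, -1.0], [-2.1, 0.8], [0.8, -0.6], [4.7, 0.8]]
top block in board [-21.63208744 -20.23302554] 0.09488985902551356
sc block in board [-21.5980229  -21.32119235] 0.06953353508151244
stops board fr: farstop corners [[ 48.11814416 -44.70037067]
 [ 36.93934582 -42.82580976]
 [-43.86710971  48.71719748]
 [-42.92069652  38.31134547]]
handle base [547.92794347  38.99653698]
[222.57404834 610.23509363 303.08925013] [[-0.9394, 0.3427, -0.0006], [0.3427, 0.9394, -0.0016], [-0.0, -0.0017, -1.0]]
```

```bash
cat >> h.py <<'E'
import pickle
from scipy.spatial.transform import Rotation as Ro
th,R,t=(pickle.load(open("b.pkl","rb")))
def step(bx,by,z,yaw_b,world=None,frm=None):
    "shift (cm) + turn in tool axes from the present pose to board point bx,by, TCP height z, tool x at yaw_b from board x"
    from cell import ctrl
    s=ctrl.read_state();p=s["eef_pos"];A=Ro.from_euler("xyz",s["tool_rot"])
    if frm: p=np.array([*(R@np.array(frm[:2])+t),frm[2]]);A=Ro.from_euler("xyz",[np.pi,0,th+frm[3]])
    w=np.array(world) if world else np.array([*(R@np.array([bx,by])+t),z])
    B=A if yaw_b is None else Ro.from_euler("xyz",[np.pi,0,th+yaw_b])
    return (A.inv().apply(w-p)/10).round(2).tolist(),(A.inv()*B).as_rotvec().round(3).tolist()
def where():
    from cell import ctrl
    s=ctrl.read_state();b=R.T@(s["eef_pos"][:2]-t);A=Ro.from_euler("xyz",s["tool_rot"]).as_matrix()
    f=s["force"];return dict(t=round(s["clock"],2),board=b.round(1),z=s["eef_pos"][2].round(1),yaw=round(np.arctan2(A[1,0],A[0,0])-th,4),down=A[2,:2].round(4),f_board=(R.T@f[:2]).round(1),fz=f[2].round(1),w=round(s["width"],1))
E
python3 -c "
from h import *
print(step(0,0,0,None,world=[300,400,320]))"
```

```text
([-14.48, -17.1, -1.66], [0.0, 0.0, 0.0])
```

Call:
send_rows([
  [[-14.5,-17.1,-1.7,0,0,0],[-14.5,-17.1,-1.7,0,0,0],[-14.5,-17.1,-1.7,0,0,0],[-14.5,-17.1,-1.7,0,0,0],[-14.5,-17.1,-1.7,0,0,0],[-14.5,-17.1,-1.7,0,0,0],[-14.5,-17.1,-1.7,0,0,0]],
], grip=120)

```text
clock: 0.8
eef_pos: [300.4, 400.4, 321.0]
tool_rot: [3.141, -0.0, 2.791]
force: [0.2, 1.1, 0.4]
width: 45.0
gripper_force: 0.0
```

```bash
python3 -c "
from h import *
print(where(),step(-21.6,-86,230,np.pi/2))"
```

```text
{'t': 0.8, 'board': array([-172.8,  534.5]), 'z': np.float64(321.0), 'yaw': np.float64(2.5959), 'down': array([0.0004, 0.0007]), 'f_board': array([0.4, 1. ]), 'fz': np.float64(0.4), 'w': 45.0} ([-45.14, -45.2, 9.05], [0.0, -0.001, 1.025])
```

Call:
send_rows([
  [[-45.1,-45.2,0,0,0,1.025],[-45.1,-45.2,0,0,0,1.025],[-45.1,-45.2,0,0,0,1.025],[-45.1,-45.2,0,0,0,1.025],[-45.1,-45.2,0,0,0,1.025],[-45.1,-45.2,0,0,0,1.025],[-45.1,-45.2,0,0,0,1.025],[-45.1,-45.2,0,0,0,1.025],[-45.1,-45.2,0,0,0,1.025],[-45.1,-45.2,0,0,0,1.025]],
])

```text
clock: 1.8
eef_pos: [512.5, -53.1, 320.5]
tool_rot: [3.141, -0.001, 1.77]
force: [0.3, 0.7, 0.6]
width: 45.1
gripper_force: 0.0
```

```bash
python3 -c "
from h import *
print(where(),step(-21.6,-86,230,np.pi/2))"
```

```text
{'t': 1.8, 'board': array([-52.6,  48.5]), 'z': np.float64(320.5), 'yaw': np.float64(1.5756), 'down': array([0.0005, 0.0004]), 'f_board': array([0.4, 0.7]), 'fz': np.float64(0.6), 'w': 45.1} ([-13.47, 3.03, 9.04], [0.0, -0.001, 0.005])
```

Call:
send_rows([
  [[-13.5,3.0,0,0,0,0.005],[-13.5,3.0,0,0,0,0.005],[-13.5,3.0,0,0,0,0.005],[-13.5,3.0,5,0,0,0.005],[-13.5,3.0,9,0,0,0.005],[-13.5,3.0,9,0,0,0.005],[-13.5,3.0,9,0,0,0.005]],
])

```text
clock: 2.5
eef_pos: [567.4, -178.6, 230.6]
tool_rot: [-3.141, -0.001, 1.764]
force: [0.5, -0.7, 0.2]
width: 45.2
gripper_force: 0.0
```

```bash
python3 - <<'E'
from h import *
from cell import ctrl
print(where(),step(-21.6,-86,96,np.pi/2))
s=ctrl.read_state();i=ctrl.get_image("wrist");i["s"]=s
pickle.dump(i,open("w1.pkl","wb"));cv2.imwrite("pics/w1.png",i["pixels"][:,:,::-1]);print(i["mount"].round(2).tolist(),i["fx"])
E
```

```text
{'t': 2.5, 'board': array([-23. , -85.2]), 'z': np.float64(230.6), 'yaw': np.float64(1.569), 'down': array([ 0.0007, -0.0009]), 'f_board': array([ 0.3, -0.8]), 'fz': np.float64(0.2), 'w': 45.2} ([-0.09, 0.15, 13.46], [-0.001, -0.001, -0.002])
[[0.0, 0.95, 0.31, 79.53], [1.0, 0.0, -0.0, -0.09], [-0.0, 0.31, -0.95, -69.31], [0.0, 0.0, 0.0, 1.0]] 303.9228602711763
```

View pics/w1.png

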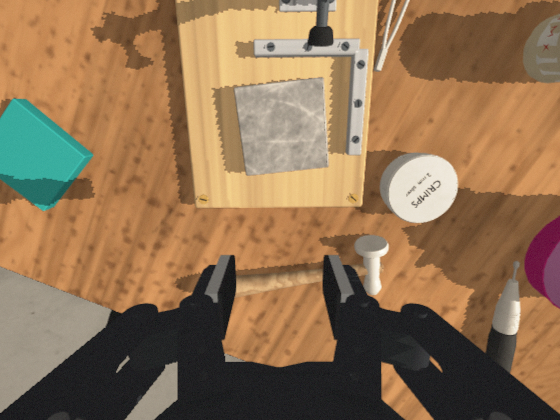

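The wrist view shows the block's corners at (236,87), (322,78), (328,166) and (248,176). The left stop's edge is at about (255,56)–(345,54), the far stop's inner edge at (350,60)–(348,153). The hammer lies under the fingers, clear of the board.

```bash
cat >> h.py <<'E'
def wext(i):
    M=np.eye(4);M[:3,:3]=Ro.from_euler("xyz",i["s"]["tool_rot"]).as_matrix();M[:3,3]=i["s"]["eef_pos"];i["extrinsics"]=M@i["mount"];return i
def bp(i,pts,z): return ((np.array([onz(i,u,v,z)[:2] for u,v in pts])-t)@R).round(1)
E
python3 - <<'E'
from h import *
i=wext(pickle.load(open("w1.pkl","rb")))
b=bp(i,[(236,87),(322,78),(328,166),(248,176)],31);print("block",b.tolist(),b.mean(0))
e=b[0]-b[1];print([np.degrees(np.arctan2(*(b[k]-b[l])[::-1])).round(2) for k,l in((1,0),(2,3),(0,3),(1,2))])
print("stops",bp(i,[(255,56),(345,54),(350,60),(348,153)],27).tolist())
print("board corners",bp(i,[(198,208),(362,207)],15).tolist())
print("foot",bp(i,[(320,38)],110).tolist(),"hammer",bp(i,[(372,240),(240,293),(372,290)],25).tolist())
E
```

```text
block [[-58.1, 13.6], [12.4, 20.4], [20.7, -51.8], [-50.7, -60.7]] [-18.925 -19.625]
[np.float64(5.51), np.float64(7.11), np.float64(95.69), np.float64(96.56)]
stops [[-42.2, 37.3], [30.8, 38.7], [35.2, 34.2], [38.7, -40.9]]
board corners [[-102.5, -95.9], [58.7, -95.1]]
foot [[0.1, 33.2]] hammer [[68.4, -125.9], [-63.7, -185.7], [73.6, -182.3]]
```

Call:
send_rows([
  [[0,0.3,5,0,0,0],[0,0.3,10,0,0,0],[0,0.3,12.5,0,0,0],[0,0.3,13.2,0,0,0],[0,0.3,13.5,0,0,0],[0,0.3,13.8,0,0,0],[0,0.3,13.8,0,0,0]],
])

```text
clock: 3.25
eef_pos: [570.7, -179.5, 94.7]
tool_rot: [3.139, 0.001, 1.762]
force: [0.5, -0.2, 0.3]
width: 45.1
gripper_force: 0.0
```

```bash
python3 - <<'E'
from h import *
from cell import ctrl
print(where())
for n in["scene"]:
    i=ctrl.get_image(n);cv2.imwrite("pics/s2.png",cv2.resize(i["pixels"][170:330,240:440,::-1],None,fx=3.5,fy=3.5,interpolation=cv2.INTER_CUBIC))
E
```

```text
{'t': 3.25, 'board': array([-20. , -86.8]), 'z': np.float64(94.7), 'yaw': np.float64(1.5672), 'down': array([-0.0015,  0.0029]), 'f_board': array([ 0.4, -0.3]), 'fz': np.float64(0.3), 'w': 45.1}
```

View pics/s2.png

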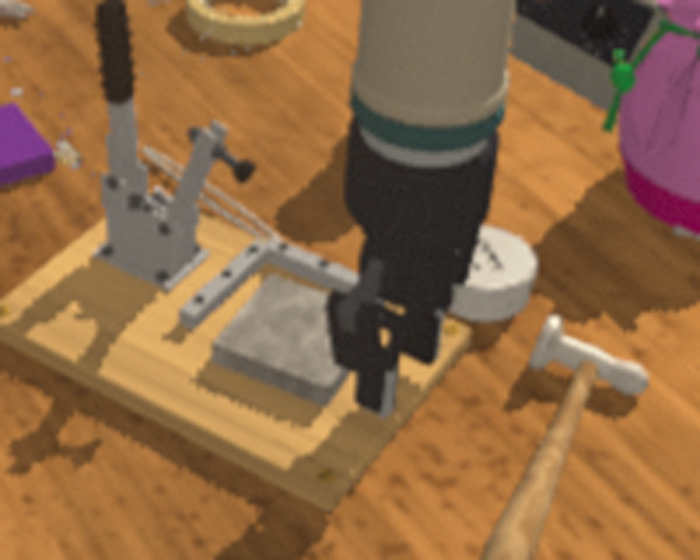

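The fingertips stand just above the board, beside the block's right side. I'll lower slightly and push +y.

Call:
send_rows([
  [[0,0,0.2,0,0,0],[0,0,0.4,0,0,0],[0.4,0,0.4,0,0,0],[0.8,0,0.4,0,0,0],[1.2,0,0.4,0,0,0],[1.5,0,0.4,0,0,0],[1.8,0,0.4,0,0,0],[2.1,0,0.4,0,0,0],[2.4,0,0.4,0,0,0],[2.6,0,0.4,0,0,0]],
])

```text
clock: 4.3
eef_pos: [564.3, -153.7, 88.9]
tool_rot: [-3.141, 0.0, 1.762]
force: [-0.4, -3.2, -1.7]
width: 45.4
gripper_force: 1.6
```

```bash
python3 -c "
from h import *
print(where())"
```

```text
{'t': 4.3, 'board': array([-21.3, -60.3]), 'z': np.float64(88.9), 'yaw': np.float64(1.5667), 'down': array([-0.0003, -0.0003]), 'f_board': array([-1. , -3.1]), 'fz': np.float64(-1.7), 'w': 45.4}
```

Call:
send_rows([
  [[0.2,0,-0.1,0,0,0],[0.4,0,-0.1,0,0,0],[0.6,0,-0.1,0,0,0],[0.8,0,-0.1,0,0,0],[0.9,0,-0.1,0,0,0],[1.0,0,-0.1,0,0,0],[1.1,0,-0.1,0,0,0],[1.15,0,-0.1,0,0,0]],
])

```text
clock: 5.1
eef_pos: [562.6, -142.5, 90.0]
tool_rot: [3.141, 0.0, 1.762]
force: [0.9, -5.4, -1.3]
width: 45.1
gripper_force: 2.3
```

```bash
python3 -c "
from h import *
print(where())"
```

```text
{'t': 5.1, 'board': array([-20.8, -48.9]), 'z': np.float64(90.0), 'yaw': np.float64(1.5668), 'down': array([-0.0004,  0.0004]), 'f_board': array([-0.2, -5.5]), 'fz': np.float64(-1.3), 'w': 45.1}
```

Now I'll feel for the stop with small extra travel.

Call:
send_rows([
  [[0.05,0,0,0,0,0],[0.1,0,0,0,0,0],[0.15,0,0,0,0,0],[0.2,0,0,0,0,0]],
])

```text
clock: 5.5
eef_pos: [562.4, -142.2, 90.0]
tool_rot: [3.141, 0.003, 1.761]
force: [1.5, -6.8, -2.5]
width: 45.3
gripper_force: 3.8
```

Call:
send_rows([
  [[0.05,0,0,0,0,0],[0.1,0,0,0,0,0],[0.1,0,0,0,0,0]],
])

```text
clock: 5.8
eef_pos: [562.4, -142.1, 90.2]
tool_rot: [3.14, 0.004, 1.761]
force: [2.2, -9.0, -2.9]
width: 45.2
gripper_force: 4.2
```

```bash
python3 -c "
from h import *
print(where())"
```

```text
{'t': 5.8, 'board': array([-20.9, -48.5]), 'z': np.float64(90.2), 'yaw': np.float64(1.5657), 'down': array([-0.0044,  0.0015]), 'f_board': array([ 0.4, -9.3]), 'fz': np.float64(-2.9), 'w': 45.2}
```

Call:
send_rows([
  [[0.1,0,0,0,0,0],[0.2,0,0,0,0,0],[0.3,0,0,0,0,0],[0.3,0,0,0,0,0]],
])

```text
clock: 6.2
eef_pos: [562.4, -141.7, 90.6]
tool_rot: [3.139, 0.009, 1.76]
force: [3.5, -12.7, -1.6]
width: 44.9
gripper_force: 6.5
```

Call:
send_rows([
  [[-0.5,0,0,0,0,0],[-2,0,0,0,0,0],[-2,0,-5,0,0,0],[-2,0,-10,0,0,0],[-2,0,-12,0,0,0],[-2,0,-12,0,0,0]],
])

```text
clock: 6.8
eef_pos: [566.5, -156.3, 213.2]
tool_rot: [3.136, 0.001, 1.762]
force: [-0.1, 0.2, -0.4]
width: 44.8
gripper_force: 0.0
```

```bash
python3 - <<'E'
from h import *
from cell import ctrl
s=ctrl.read_state();i=ctrl.get_image("wrist");i["s"]=s
pickle.dump(i,open("w2.pkl","wb"));cv2.imwrite("pics/w2.png",i["pixels"][:,:,::-1])
print(where(),step(-88,-12,200,np.pi))
E
```

```text
{'t': 6.85, 'board': array([-20.5, -62.4]), 'z': np.float64(211.2), 'yaw': np.float64(1.5677), 'down': array([0.0006, 0.0021]), 'f_board': array([ 0.3, -0.1]), 'fz': np.float64(-0.3), 'w': 45.2} ([5.02, -6.77, 1.11], [0.002, 0.001, -1.574])
```

View pics/w2.png

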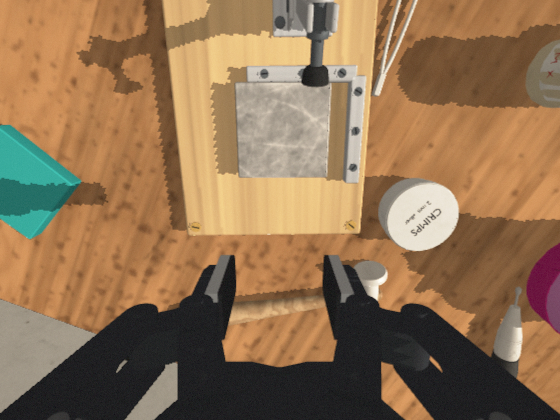

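The block is now square against the left stop, with a gap of about 17 mm left to the far stop (columns 330→348). I'll go round to the near side for the +x push.

Call:
send_rows([
  [[0,-2,0,0,0,-0.15],[0,-4,0,0,0,-0.3],[0,-6.8,0,0,0,-0.45],[1,-6.8,0,0,0,-0.6],[2,-6.8,0,0,0,-0.75],[3,-6.8,0,0,0,-0.9],[4,-6.8,0,0,0,-1.05],[5,-6.8,0,0,0,-1.2],[5,-6.8,0,0,0,-1.35],[5,-6.8,0,0,0,-1.5]],
])

```text
clock: 7.85
eef_pos: [487.6, -118.8, 208.5]
tool_rot: [3.139, -0.004, -3.014]
force: [0.6, 1.4, -0.1]
width: 45.4
gripper_force: 0.0
```

```bash
python3 -c "
from h import *
print(where(),step(-88,-12,91,np.pi))"
```

```text
{'t': 7.85, 'board': array([-89.8, -11.1]), 'z': np.float64(208.5), 'yaw': np.float64(-3.2085), 'down': array([0.0036, 0.0025]), 'f_board': array([0.8, 1.3]), 'fz': np.float64(-0.1), 'w': 45.4} ([-0.23, -0.1, 11.75], [0.003, -0.004, -0.067])
```

Call:
send_rows([
  [[-0.2,-0.1,0,0,0,-0.067],[-0.2,-0.1,5,0,0,-0.067],[-0.2,-0.1,9,0,0,-0.067],[-0.2,-0.1,11,0,0,-0.067],[-0.2,-0.1,11.8,0,0,-0.067],[-0.2,-0.1,11.8,0,0,-0.067]],
])

```text
clock: 8.45
eef_pos: [489.6, -120.2, 90.3]
tool_rot: [3.139, -0.004, -2.954]
force: [-0.2, -0.8, -0.3]
width: 44.8
gripper_force: 0.0
```

```bash
python3 -c "
from h import *
print(where(),step(-64,-12,91,np.pi))"
```

```text
{'t': 8.45, 'board': array([-88. , -12.8]), 'z': np.float64(90.3), 'yaw': np.float64(-3.149), 'down': array([0.0037, 0.0023]), 'f_board': array([-0.4, -0.8]), 'fz': np.float64(-0.3), 'w': 44.8} ([-2.4, 0.1, -0.08], [0.002, -0.004, -0.007])
```

Call:
send_rows([
  [[-0.5,0.1,0,0,0,0],[-1.0,0.1,0,0,0,0],[-1.4,0.1,0,0,0,0],[-1.8,0.1,0,0,0,0],[-2.1,0.1,0,0,0,0],[-2.4,0.1,0,0,0,0],[-2.7,0.1,0,0,0,0],[-3.0,0.1,0,0,0,0],[-3.3,0.1,0,0,0,0],[-3.5,0.1,0,0,0,0]],
])

```text
clock: 9.45
eef_pos: [521.6, -113.7, 91.5]
tool_rot: [3.14, -0.008, -2.955]
force: [-7.3, -0.5, 3.6]
width: 45.2
gripper_force: 3.3
```

```bash
python3 -c "
from h import *
print(where())"
```

```text
{'t': 9.45, 'board': array([-55.4, -12.7]), 'z': np.float64(91.5), 'yaw': np.float64(-3.1501), 'down': array([0.0079, 0.0012]), 'f_board': array([-7.2,  0.9]), 'fz': np.float64(3.6), 'w': 45.2}
```

Call:
send_rows([
  [[-0.2,0,0.05,0,0,0],[-0.4,0,0.05,0,0,0],[-0.5,0,0.05,0,0,0],[-0.6,0,0.05,0,0,0],[-0.7,0,0.05,0,0,0]],
])

```text
clock: 9.95
eef_pos: [528.0, -112.5, 90.9]
tool_rot: [3.14, -0.009, -2.955]
force: [-7.6, -1.7, 5.5]
width: 45.5
gripper_force: 3.8
```

Call:
send_rows([
  [[-0.1,0,0,0,0,0],[-0.2,0,0,0,0,0],[-0.2,0,0,0,0,0]],
])

```text
clock: 10.25
eef_pos: [529.2, -112.4, 90.9]
tool_rot: [3.14, -0.011, -2.955]
force: [-8.9, -2.5, 6.6]
width: 45.5
gripper_force: 4.5
```

```bash
python3 -c "
from h import *
print(where())"
```

```text
{'t': 10.25, 'board': array([-47.7, -12.9]), 'z': np.float64(90.9), 'yaw': np.float64(-3.1502), 'down': array([0.0106, 0.0014]), 'f_board': array([-9.2, -0.7]), 'fz': np.float64(6.6), 'w': 45.5}
```

Call:
send_rows([
  [[-0.1,0,0,0,0,0],[-0.2,0,0,0,0,0],[-0.3,0,0,0,0,0],[-0.3,0,0,0,0,0]],
])

```text
clock: 10.65
eef_pos: [529.6, -112.3, 90.7]
tool_rot: [3.14, -0.016, -2.956]
force: [-13.8, -2.1, 11.3]
width: 45.3
gripper_force: 6.9
```

Call:
send_rows([
  [[-0.1,0,0,0,0,0],[-0.2,0,0,0,0,0],[-0.3,0,0,0,0,0],[-0.3,0,0,0,0,0]],
])

```text
clock: 11.05
eef_pos: [530.1, -112.2, 90.6]
tool_rot: [3.139, -0.022, -2.956]
force: [-18.1, -4.2, 14.8]
width: 45.4
gripper_force: 9.2
```

Seated. I'll back off, rise and check.

Call:
send_rows([
  [[0.5,0,0,0,0,0],[2.5,0,0,0,0,0],[2.5,0,-5,0,0,0],[2.5,0,-10,0,0,0],[2.5,0,-13,0,0,0],[2.5,0,-13,0,0,0]],
])

```text
clock: 11.65
eef_pos: [517.9, -115.5, 225.7]
tool_rot: [-3.138, 0.009, -2.955]
force: [0.9, -0.5, -0.3]
width: 44.9
gripper_force: 0.0
```

```bash
python3 - <<'E'
from h import *
from cell import ctrl
im=ctrl.get_image("top")
s=ctrl.read_state();i=ctrl.get_image("wrist");i["s"]=s
pickle.dump(i,open("w3.pkl","wb"))
print(where())
a=i["pixels"][:,:,::-1];b=cv2.resize(im["pixels"][165:235,285:345,::-1],None,fx=3.4,fy=6,interpolation=cv2.INTER_CUBIC)
cv2.imwrite("pics/w3.png",np.hstack([a,b[:420]]))
E
```

```text
{'t': 11.75, 'board': array([-61.7, -13. ]), 'z': np.float64(222.0), 'yaw': np.float64(-3.1495), 'down': array([-0.0015, -0.0006]), 'f_board': array([-0.6,  1.1]), 'fz': np.float64(-0.8), 'w': 45.3}
```

View pics/w3.png

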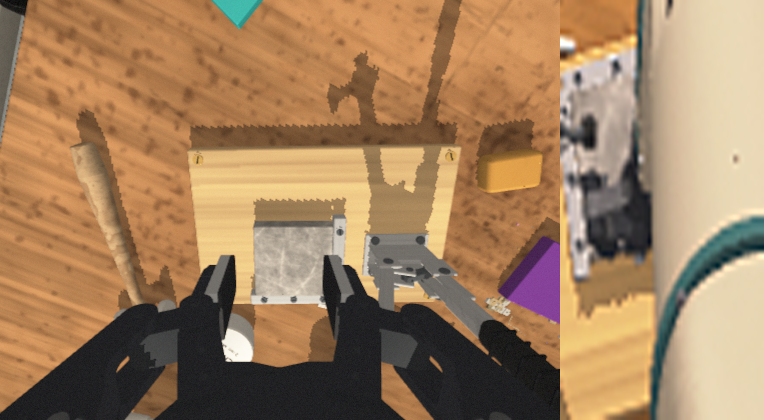

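The block looks home against the far stop (row 295) and next to the left stop (column 332). I'll turn back and repeat a light +y push to make sure.

```bash
python3 -c "
from h import *
print(where(),step(-15,-78,215,np.pi/2))"
```

```text
{'t': 11.75, 'board': array([-61.7, -13. ]), 'z': np.float64(222.0), 'yaw': np.float64(-3.1495), 'down': array([-0.0015, -0.0006]), 'f_board': array([-0.6,  1.1]), 'fz': np.float64(-0.8), 'w': 45.3} ([-4.72, -6.46, 0.71], [0.001, 0.002, 1.563])
```

Call:
send_rows([
  [[0,-2,0,0,0,0.15],[0,-4,0,0,0,0.3],[0,-6.5,0,0,0,0.45],[-1,-6.5,0,0,0,0.6],[-2,-6.5,0,0,0,0.75],[-3,-6.5,0,0,0,0.9],[-4,-6.5,0,0,0,1.05],[-4.7,-6.5,0,0,0,1.2],[-4.7,-6.5,0,0,0,1.35],[-4.7,-6.5,0,0,0,1.5]],
])

```text
clock: 12.75
eef_pos: [572.8, -169.8, 219.1]
tool_rot: [-3.138, -0.001, 1.823]
force: [-0.4, 0.3, 0.0]
width: 45.4
gripper_force: 0.0
```

```bash
python3 - <<'E'
from h import *
from cell import ctrl
print(where(),step(-15,-78,91,np.pi/2))
s=ctrl.read_state();i=ctrl.get_image("wrist");i["s"]=s
pickle.dump(i,open("w4.pkl","wb"));cv2.imwrite("pics/w4.png",cv2.resize(i["pixels"][20:220,140:400,::-1],None,fx=3,fy=3,interpolation=cv2.INTER_CUBIC))
E
```

```text
{'t': 12.75, 'board': array([-16. , -77.6]), 'z': np.float64(219.1), 'yaw': np.float64(1.628), 'down': array([ 0.0011, -0.0036]), 'f_board': array([-0.3,  0.4]), 'fz': np.float64(0.0), 'w': 45.4} ([-0.06, 0.15, 12.81], [-0.004, -0.001, 0.057])
```

View pics/w4.png

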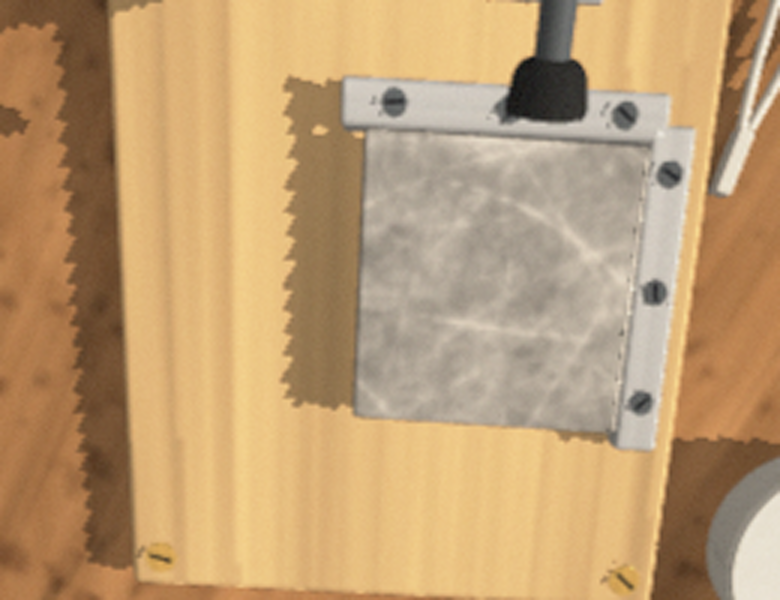

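The block sits square in the corner: its top edge is along the left stop at row 135 and its right edge along the far stop at column 640. I'll give one light confirming push in +y.

Call:
send_rows([
  [[-0.1,0.1,4,0,0,0.057],[-0.1,0.1,8,0,0,0.057],[-0.1,0.1,11.5,0,0,0.057],[-0.1,0.1,12.7,0,0,0.057],[0.5,0.1,12.8,0,0,0.057],[1.3,0.1,12.8,0,0,0.057],[2.0,0.1,12.8,0,0,0.057],[2.5,0.1,12.8,0,0,0.057],[2.8,0.1,12.8,0,0,0.057]],
])

```text
clock: 13.7
eef_pos: [568.0, -142.1, 94.6]
tool_rot: [3.139, 0.001, 1.773]
force: [1.5, -3.2, 1.3]
width: 45.0
gripper_force: 2.3
```

Call:
send_rows([
  [[0.1,0,0,0,0,0],[0.2,0,0,0,0,0],[0.3,0,0,0,0,0],[0.4,0,0,0,0,0],[0.5,0,0,0,0,0],[0.5,0,0,0,0,0]],
])

```text
clock: 14.3
eef_pos: [567.6, -141.0, 94.2]
tool_rot: [3.138, 0.005, 1.769]
force: [2.4, -6.2, 3.6]
width: 45.3
gripper_force: 3.2
```

```bash
python3 -c "
from h import *
print(where())"
```

```text
{'t': 14.3, 'board': array([-15.5, -48.4]), 'z': np.float64(94.2), 'yaw': np.float64(1.5743), 'down': array([-0.005 ,  0.0032]), 'f_board': array([ 1.2, -6.5]), 'fz': np.float64(3.6), 'w': 45.3}
```

Call:
send_rows([
  [[0.2,0,0,0,0,0],[0.4,0,0,0,0,0],[0.4,0,0,0,0,0],[-0.5,0,0,0,0,0],[-2,0,0,0,0,0],[-2,0,-5,0,0,0],[-2,0,-10,0,0,0],[-2,0,-15,0,0,0],[-2,0,-20,0,0,0],[-2,0,-20,0,0,0]],
])

```text
clock: 15.3
eef_pos: [573.1, -159.2, 300.2]
tool_rot: [3.131, 0.005, 1.772]
force: [0.5, -0.6, 0.1]
width: 45.4
gripper_force: 0.0
```

```bash
python3 -c "
from h import *
print(where(),step(0,95,297,np.pi/2))"
```

```text
{'t': 15.3, 'board': array([-13.7, -67.3]), 'z': np.float64(300.2), 'yaw': np.float64(1.577), 'down': array([-0.0045,  0.0106]), 'f_board': array([ 0.4, -0.7]), 'fz': np.float64(0.1), 'w': 45.4} ([16.22, 1.47, 0.26], [0.011, 0.004, 0.006])
```

Call:
send_rows([
  [[4,1.4,0,0,0,0],[8,1.4,0,0,0,0],[12,1.4,0,0,0,0],[16.2,1.4,0,0,0,0],[16.2,1.4,0,0,0,0],[16.2,1.4,0,0,0,0],[16.2,1.4,0,0,0,0]],
], grip=255)

```text
clock: 16.0
eef_pos: [551.6, 2.6, 293.2]
tool_rot: [-3.141, 0.001, 1.77]
force: [-0.4, 0.4, 0.0]
width: 0.0
gripper_force: 0.0
```

```bash
python3 -c "
from h import *
print(where(),step(0,96,236,np.pi/2))
a=np.radians(np.linspace(85,0,18))
y=122+95*np.cos(a)-10*np.sin(a)-11;z=71+95*np.sin(a)+10*np.cos(a)+73
print(np.c_[np.degrees(a),y,z].round(0).tolist())"
```

```text
{'t': 16.0, 'board': array([-3.4, 95.6]), 'z': np.float64(293.2), 'yaw': np.float64(1.5756), 'down': array([-0.0006, -0.0009]), 'f_board': array([-0.3,  0.4]), 'fz': np.float64(0.0), 'w': 0.0} ([0.04, 0.35, 5.72], [-0.001, 0.001, 0.005])
[[85.0, 109.0, 240.0], [80.0, 118.0, 239.0], [75.0, 126.0, 238.0], [70.0, 134.0, 237.0], [65.0, 142.0, 234.0], [60.0, 150.0, 231.0], [55.0, 157.0, 228.0], [50.0, 164.0, 223.0], [45.0, 171.0, 218.0], [40.0, 177.0, 213.0], [35.0, 183.0, 207.0], [30.0, 188.0, 200.0], [25.0, 193.0, 193.0], [20.0, 197.0, 186.0], [15.0, 200.0, 178.0], [10.0, 203.0, 170.0], [5.0, 205.0, 162.0], [0.0, 206.0, 154.0]]
```

Call:
send_rows([
  [[0,0.3,2.5,0,0,0],[0,0.3,4.5,0,0,0],[0,0.3,5.5,0,0,0],[0,0.3,5.5,0,0,0],[0.7,0.3,5.5,0,0,0],[1.3,0.3,5.5,0,0,0],[2.2,0.3,5.5,0,0,0],[3.0,0.3,5.5,0,0,0]],
])

```text
clock: 16.8
eef_pos: [548.7, 35.1, 239.0]
tool_rot: [3.141, -0.0, 1.773]
force: [0.0, 0.0, 0.1]
width: -0.1
gripper_force: 0.2
```

```bash
python3 - <<'E'
from h import *
from cell import ctrl
print(where())
i=ctrl.get_image("scene");cv2.imwrite("pics/s5.png",cv2.resize(i["pixels"][120:320,210:410,::-1],None,fx=3,fy=3,interpolation=cv2.INTER_CUBIC))
E
```

```text
{'t': 16.8, 'board': array([  0. , 128.1]), 'z': np.float64(239.0), 'yaw': np.float64(1.5776), 'down': array([0.0003, 0.0011]), 'f_board': array([0., 0.]), 'fz': np.float64(0.1), 'w': -0.1}
```

View pics/s5.png

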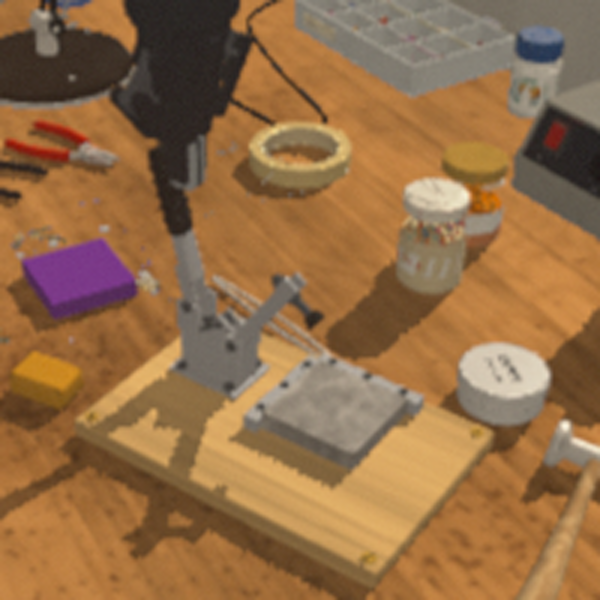

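The handle has tilted with the fingertips on the grip (180,190), the bar is coming down, and the block is home. I'll follow the arc.

Call:
send_rows([
  [[0.6,0,0.3,0,0,0],[1.4,0,0.5,0,0,0],[2.2,0,0.8,0,0,0],[2.9,0,1.2,0,0,0],[3.6,0,1.6,0,0,0],[4.3,0,2.1,0,0,0],[4.9,0,2.6,0,0,0],[5.5,0,3.2,0,0,0]],
])

```text
clock: 17.65
eef_pos: [537.6, 88.4, 205.9]
tool_rot: [-3.142, -0.0, 1.772]
force: [0.4, -0.4, -0.1]
width: 0.1
gripper_force: 0.0
```

```bash
python3 -c "
from h import *
print(where())"
```

```text
{'t': 17.65, 'board': array([ -0.6, 182.4]), 'z': np.float64(205.9), 'yaw': np.float64(1.5769), 'down': array([ 0., -0.]), 'f_board': array([ 0.3, -0.5]), 'fz': np.float64(-0.1), 'w': 0.1}
```

Call:
send_rows([
  [[0.6,0,0.6,0,0,0],[1.1,0,1.3,0,0,0],[1.5,0,2.0,0,0,0],[1.7,0,2.4,0,0,0]],
])

```text
clock: 18.05
eef_pos: [534.3, 104.8, 182.1]
tool_rot: [-3.142, -0.0, 1.772]
force: [-0.0, -1.0, 5.6]
width: 0.1
gripper_force: 2.9
```

Call:
send_rows([
  [[0.2,0,0.5,0,0,0],[0.4,0,1.0,0,0,0],[0.5,0,1.5,0,0,0],[0.6,0,2.0,0,0,0],[0.6,0,2.3,0,0,0]],
])

```text
clock: 18.55
eef_pos: [532.8, 110.3, 158.6]
tool_rot: [-3.141, 0.0, 1.772]
force: [-0.6, -0.3, -0.6]
width: -0.5
gripper_force: 0.0
```

```bash
python3 - <<'E'
from h import *
from cell import ctrl
print(where())
i=ctrl.get_image("scene");cv2.imwrite("pics/s6.png",cv2.resize(i["pixels"][120:320,210:410,::-1],None,fx=3,fy=3,interpolation=cv2.INTER_CUBIC))
E
```

```text
{'t': 18.55, 'board': array([ -1. , 204.9]), 'z': np.float64(158.6), 'yaw': np.float64(1.5769), 'down': array([-0.0002, -0.0009]), 'f_board': array([-0.6, -0.2]), 'fz': np.float64(-0.6), 'w': -0.5}
```

The force peaked at 5.6 N and then dropped to zero, which fits the snap. I'll touch the handle lightly to confirm it is level (contact expected at TCP z ≈ 154).

Call:
send_rows([
  [[0,0,0.3,0,0,0],[0,0,0.4,0,0,0],[0,0,0.5,0,0,0],[0,0,0.6,0,0,0],[0,0,0.7,0,0,0]],
])

```text
clock: 19.1
eef_pos: [533.2, 110.3, 153.4]
tool_rot: [3.141, -0.0, 1.772]
force: [-3.5, -0.6, 17.8]
width: 0.2
gripper_force: 8.5
```

The handle is firm on its stop at level. I'll retreat and check numerically that the block did not shift.

Call:
send_rows([
  [[0,0,-2,0,0,0],[0,0,-6,0,0,0],[0,0,-11,0,0,0],[0,0,-15,0,0,0],[0,0,-15,0,0,0],[0,0,-15,0,0,0],[0,0,-15,0,0,0]],
])

```text
clock: 19.8
eef_pos: [532.2, 110.5, 301.3]
tool_rot: [-3.139, -0.0, 1.772]
force: [0.8, -0.5, 0.4]
width: 0.1
gripper_force: 0.0
```

```bash
python3 - <<'E'
from h import *
from cell import ctrl
print(where())
d=pickle.load(open("im0.pkl","rb"));S=d["scene"]
a=cv2.imread("pics/s5.png");j=ctrl.get_image("scene")["pixels"]
b=cv2.resize(j[120:320,210:410,::-1],None,fx=3,fy=3,interpolation=cv2.INTER_CUBIC)
# near & right block edges and bystanders: crops between pre-clamp and now, sub-pixel shift
g=lambda x,r:np.float32(cv2.cvtColor(x,cv2.COLOR_BGR2GRAY)[r[1]:r[3],r[0]:r[2]])
for n,r in dict(block=(250,390,430,480),wax=(5,340,90,415),tin=(450,335,560,430),hammer=(545,410,600,590)).items():
    print(n,cv2.phaseCorrelate(g(a,r),g(b,r)),"meandiff",np.abs(g(a,r)-g(b,r)).mean().round(2))
E
```

```text
{'t': 19.8, 'board': array([ -1.6, 205.2]), 'z': np.float64(301.3), 'yaw': np.float64(1.5771), 'down': array([ 0.0002, -0.0024]), 'f_board': array([ 0.7, -0.7]), 'fz': np.float64(0.4), 'w': 0.1}
block ((0.1156587161869993, -0.13442805497082588), 0.4977151291458695) meandiff 9.1
wax ((-0.10928036662229346, 0.5057713277069809), 0.560744446931062) meandiff 10.48
tin ((0.0255341688942039, 0.006728272277747749), 0.9434533307949702) meandiff 1.71
hammer ((0.030621206206035367, -0.038711597094291506), 0.8578349447250366) meandiff 1.53
```

```bash
python3 -c "
from cell import ctrl
print(ctrl.finish_job())"
```

```text
the job is handed in; nothing more can be done
None
```

The block is home and square against both stops, the clamp handle snapped past centre and is firm on its stop at level, and the job was handed in at about 20 s with the robot clear; block, tin and hammer showed no shift during clamping, and tweezers and wax were not checked conclusively.

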